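# Hold the kiln lid up with its lift lever

### The arm

A 7-joint arm with a two-finger parallel gripper is mounted at the origin on the work surface. World frame = base frame: x ahead of the robot, y to its left, z up, the work surface at z = 0. Lengths are in m, angles in rad, forces in N, time in s.
With the tool pointing down it reaches from about 0.4 to 0.85 m from the base axis. Payload 10.4 kg.
Tool frame: the origin (TCP) lies midway between the tips of the shut fingers; the grasp point (between the pads) lies 19 mm behind it; z points along the fingers, x is the direction in which the jaws open and shut, and the axes are right-handed (so a half turn about z gives the same grasp; the last joint's range is limited). The gripper opens to 85 mm and grips with 20 to 120 N. Pads are 22 mm wide; open, the fingers measure 114 mm over their backs; the gripper's body (76 mm by 85 mm) begins 54 mm behind the grasp point. The pads swing forward as they close: fully open they stand 13 mm farther back than shut.
Start: joints at [-1.341, 0.332, -0.065, 1.46, 0.022, 1.35, -0.088], TCP at [0.156, 0.605, 0.231] pointing down, gripper open.
Joint ranges: [-2.6, 2.6], [-0.5, 2.12], [-1.47, 1.34], [0.16, 2.42], [-1.27, 4.41], [0.06, 2.06], [-2.6, 2.6]. Speed limits (rad/s): [2.22, 2.22, 2.79, 2.79, 3.14, 3.14, 3.14].

### API

Orientations are given as a unit quaternion [x, y, z, w].
In Python, from workcell import manip, cams gives the robot as it stands.
- The arm moves only by the tool move_arm, never from a script. Its argument "moves" is a list of rows, each a list of 7 numbers: the turn, a rotation vector about the tool's x, y, z in degrees, then the shift along the tool's x, y, z in m, then the finger opening in m, from 0 to 0.0854. A call has 1 to 10 rows; each row is the pose to reach, as a shift and turn from the pose commanded when the call began, along the tool's axes at that moment; what a row does not reach only later rows make up. A row lasts 1/10 s, in which the tool goes at most 50 mm and 8.59 degrees, less where a joint would pass 70% of its speed; a pose out of reach is approached as far as the arm can. A call with a gripper value outside its range is refused whole. The fingers move at their own pace and stop on an object; "grip_force" is the grip in N (left out, the last holds). Time passes only in rows, so rows that repeat a pose let the fingers close. It gives the time, the measured TCP pose, the force and the opening at its end, in the units of the state.
- manip.get_obs(): the state, without advancing time (a new reading comes with each control period).
- cams.camera(name): name is "scene" or "top"; returns the picture (420x560x3 uint8, red, green, blue); there is no depth.
- cams.camera_params(name): a dict with "fx", "fy", "cx", "cy" (pixels), "xyz" and "rotation" of the camera in the world. Camera axes: x right, y up, looking along -z (the intrinsics and any distortion apply to the point x, -y, -z); pixel columns grow to the right and rows downward; lengths in m; the calibration is good to about 2 mm. A picture is of the moment at which its call begins. camera_params takes no time and is no camera call.
- manip.hand_in(): hands the job in, once; it reports no verdict.
The state is a dict: "clock": time; "joint_pos": joint angles; "joint_velocities": joint speeds; "tau": joint torques, N m; "position": TCP position; "ee_rot": TCP orientation; "ft_force": force on the tool from outside, world axes, zero at the start; "torque": the same for the moment, N m; "grip_width": opening from 0.0 (shut) to 1.0 (fully open).
Only numpy, scipy, OpenCV 4.12 (cv2) and the standard library are available. Lean on these libraries where they do the work, as an engineer would, in place of code of your own. Each camera call takes 0.05 s, during which the arm holds its last target. There are 200 camera calls.

### The job

I want to take the fired ware out of the cold kiln with both my hands, so please hold its heavy lid up for me. Swing the lid catch aside by pushing its red pin away from the lever until the catch lies along the kiln's front, then ease the red grip of the lid-lift lever all the way down with the fingertips, smoothly, and finish while still holding it down there so that the lid stays up. Only push and press: lift nothing, keep off the lid itself, do not let it drop once it has started up, and leave the other things on the bench where they stand.

Things in the scene. Friction and masses are not known exactly. Their poses are not given: they have to be found in the camera images.
- kiln: small top-loading bench kiln, switched off and cold: a stainless-steel box lined with cream firebrick, 250 mm square, 166 mm tall without its lid, bolted down. Origin: centre of its underside on the bench; own z up, own -x points out of its front (the side with the catch), own +x to the lid's hinge, own +y to the side that carries the lever.
- lid_panel: the heavy lid (about 1.8 kg, hidden mass varying): a 250 mm square firebrick slab 45 mm thick in a steel band, top 211 mm above the bench when shut; it has a black front handle, but it is to be raised by the lever alone. Origin on the hinge line at the kiln's rear upper edge (kiln frame 132, 0, 168 mm).
- kiln_lid (a joint): opening angle of the lid (rad): 0 shut, about 0.7 when the lever is fully down. It falls shut by its own weight whenever the lever is let go.
- lid_lever (a joint): turn of the lid-lift lever (rad): 0 at rest (long end up, 15 degrees above level), 0.65 fully down on its stop (22 degrees below level). Once the catch is turned aside, pressing it takes about 10 to 20 N at the grip at first, falling to about 4 to 8 N near the bottom; with the catch across the lid it does not move.
- lever_pivot (a point): pivot of the lever, kiln frame (-3, 150, 140) mm. The lever is a flat aluminium bar, 25 mm high and 8 mm thick, along the kiln's +y side; its short end (70 mm, with a roller) lies under a lug of the lid, its long end reaches forward past the kiln's front.
- lever_grip: red grip at the lever's long end: a block 110 mm long, 32 mm wide, 30 mm thick. Origin: its centre, 237 mm from the lever's pivot; own -x points along the lever to its free end, own z is the normal of its upper face, which lies 15 mm from the origin. The centre is about 201 mm above the bench at rest and 51 mm when fully down.
- lid_catch (a joint): turn of the catch that locks the lid (rad), counter-clockwise seen from above: about 0 (-0.15 to 0.2) at the start, with its nose over the lid's tongue; the lid is free from about 0.9 on; stop at 1.5. Its other end, the tail, then has swung away from the lever until it lies along the kiln's front. Stiff enough to stay where it is left (about 1.5 N at the pin).
- catch_pivot (a point): centre of the catch's pivot, at the top of its bar, on the kiln's front (kiln frame -172, 40, 186 mm). The catch is a steel bar 88 mm long, 16 mm wide, 8 mm thick, turning level.
- catch_pin (a point): top centre of the red upright finger pin on the catch's tail: 12 mm in diameter, standing 36 mm above the bar (from 186 to 222 mm above the bench), 48 mm from the pivot. At joint value 0 it lies straight out in front of the pivot (kiln -x); as the catch opens it moves towards the kiln's -y side and in towards its front.
- glaze_jar: bystander: jar of glaze, 60 mm across, 78 mm tall, white cap, standing just past the lever's free end; origin: centre of its underside, z up
- kiln_post: bystander: short sand-coloured round kiln prop, 40 mm across, 76 mm tall, standing in front of the kiln; origin: centre of its underside, z up
- tile_stack: bystander: four 58 mm square test tiles in a stack 24 mm high, lying on the lever's side of the kiln; origin: centre of its underside
- cactus_pot: bystander: small cactus in a terracotta pot 66 mm across, 120 mm tall in all; origin: centre of its underside
- pencil_cup: bystander: white cup, 76 mm across, 95 mm tall, with coloured pencils standing out of it to about 180 mm; origin: centre of its underside
- mug: bystander: white mug, 80 mm across, 92 mm tall; origin: centre of its underside
- screwdriver: bystander: screwdriver with a black handle lying on the bench, about 200 mm long; origin near its middle, underside

How it is judged:
On the way, in this order (a step that is already met when the one before it is completed fails the run):
1. the catch is turned clear of the lid's tongue, the lid still shut (value of joint lid_catch above 1 rad and value of joint kiln_lid below 0.05 rad), for 0.2 s.
2. the fingers press the grip down and the lid comes up (value of joint kiln_lid above 0.3 rad and contact force between the fingers and lever_grip above 2 N), for 0.1 s.
At the end, for the whole second after the job is handed in: The catch is turned aside (over 1.0 rad), the fingers hold the lever's grip down (over 0.57 of its 0.65 rad, pressing with more than 1.5 N), and the lid stays up (over 0.55 rad) and still (value of joint lid_lever above 0.57 rad and value of joint kiln_lid above 0.55 rad and value of joint lid_catch above 1 rad and contact force between the fingers and lever_grip above 1.5 N and velocity of joint kiln_lid between -0.1 and 0.1 rad/s); the arm keeps its last pose, push and grip.
It fails at once if the robot touches the lid itself (over 4 N) (contact force between any of the fingers, the arm and lid_panel above 4 N).
It fails at once if the lid is thrown up (over 2 rad/s) or let drop (over 1 rad/s downwards) (velocity of joint kiln_lid above 2 rad/s or velocity of joint kiln_lid below -1 rad/s).
It fails at once if a bystander is moved more than 20 mm or lifted (distance of any of glaze_jar, kiln_post, tile_stack, cactus_pot, pencil_cup, mug, screwdriver from where it was at the start of the episode above 0.02 m).
It also fails if it takes over 58 s, if anything falls off the work surface, if the arm or the gripper's body presses on something with over 40 N, if the wrist force passes 120 N, or if a joint passes its speed limit or range.

## Working session

There is one attempt and no reset: what is moved stays moved. The work goes in short steps, Python scripts to look and compute and a tool call to move; the robot and the scene stay as the last step left them, time stands still between calls to the robot, and variables do not carry over. Pictures are saved under pics/ and viewed, about 8 in all and at most 12, crops included, and the job is handed in when it is done.

Besides the shell and the picture viewer there is one more tool, called after "Request:" as a command line: name --pt "numbers of a row" for each row, then --argument value for the rest. move_arm: Moves the arm, as the interface text tells. Its arguments: {"type":"object","properties":{"moves":{"type":"array","items":{"type":"array","items":{"type":"number"}}},"grip_force":{"type":"number"}},"required":["moves"]}

```bash
mkdir -p pics; ls
python3 - <<'E'
from workcell import manip,cams
import cv2
o=manip.get_obs()
for k,v in o.items(): print(k,v)
for n in("scene","top"):
    p=cams.camera_params(n);print(n,p)
    im=cams.camera(n);cv2.imwrite(f"pics/{n}0.png",cv2.resize(im[:,:,::-1],(800,600),interpolation=cv2.INTER_CUBIC))
    cv2.imwrite(f"{n}0raw.png",im[:,:,::-1])
E
```

```text
pics
clock 0.0
joint_pos [-1.34062022  0.33288376 -0.06469177  1.46094468  0.02163438  1.34992009
 -0.08851263]
joint_velocities [-0.00213738 -0.00014519  0.00080533  0.00187595 -0.002614    0.00014576
 -0.00159063]
tau [-6.97461437e-04 -6.25449157e+01  4.80411225e-02 -3.91617358e+01
  1.59412029e-02  9.70772555e-03 -2.52229938e-05]
position [0.15623397 0.6047617  0.2305069 ]
ee_rot [ 7.90596039e-01  6.12337628e-01 -5.43379578e-04  4.87087996e-04]
ft_force [0.50512334 0.40727205 0.34851437]
torque [-0.0053506  -0.00092621 -0.00219814]
grip_width 0.9971544166324935
scene {'fx': 428.82050435921605, 'fy': 428.82050435921605, 'cx': 284.5820969872566, 'cy': 208.74634238314567, 'xyz': array([1.03465412, 0.53048214, 1.08803374]), 'rotation': array([0.11608831, 0.28924422, 0.88432281, 0.3476125 ])}
top {'fx': 442.32854751323083, 'fy': 442.32854751323083, 'cx': 275.84130696174213, 'cy': 207.9247898713282, 'xyz': array([0.36317729, 0.03257419, 1.35136485]), 'rotation': array([ 0.05494016, -0.0537886 , -0.69713443,  0.71280569])}
```

View pics/scene0.png

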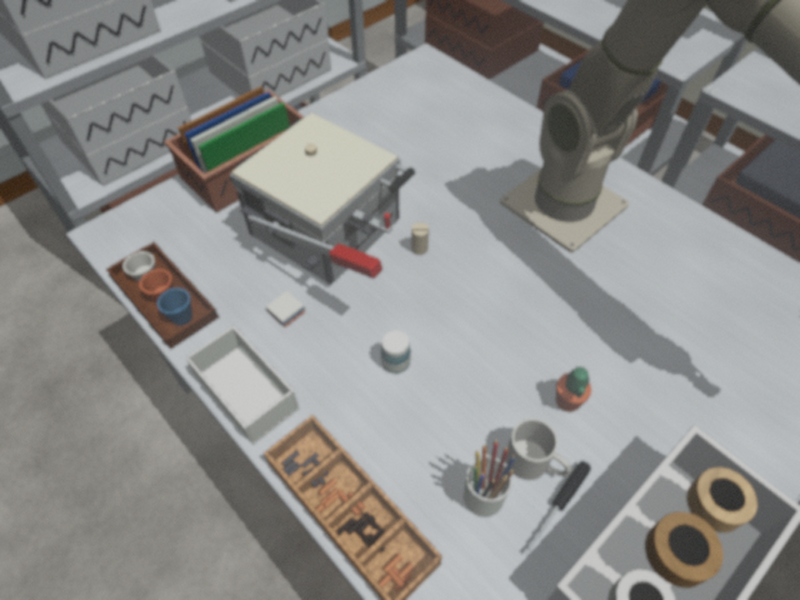

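View pics/top0.png

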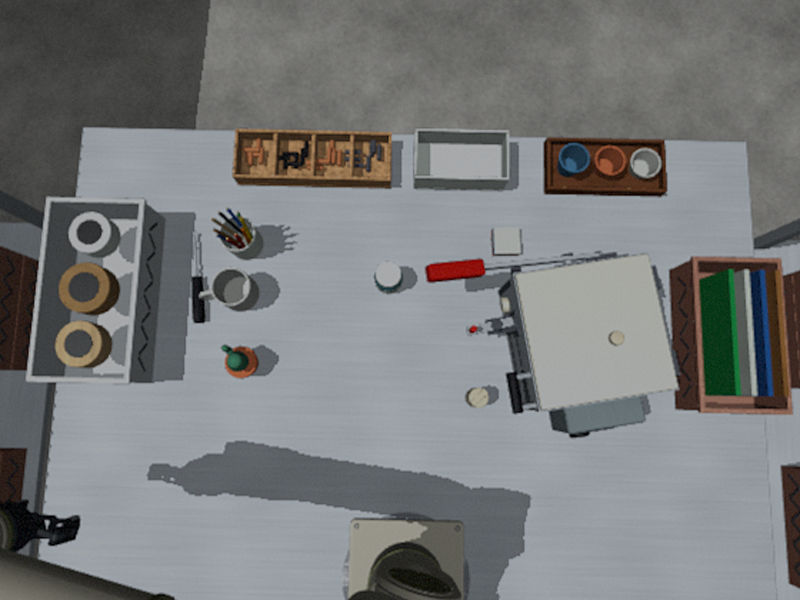

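The scene view shows the kiln (lid centre about (315,170)), the red grip at (355,260), the jar at (396,350) and the post at (420,238). In the top view, the grip is at (455,270), the pin at (473,329), the jar at (388,276) and the post at (478,397). The kiln's front faces world +y. I'll enlarge both.

```bash
cat > h.py <<'E'
import numpy as np,cv2
from scipy.spatial.transform import Rotation as R
from workcell import manip,cams
def ray(n,u,v):
    p=cams.camera_params(n);d=np.array([(u-p['cx'])/p['fx'],-(v-p['cy'])/p['fy'],-1.])
    return p['xyz'],R.from_quat(p['rotation']).apply(d)
def atz(n,u,v,z):
    o,d=ray(n,u,v);return o+d*(z-o[2])/d[2]
def proj(n,X):
    p=cams.camera_params(n);c=R.from_quat(p['rotation']).inv().apply(np.asarray(X)-p['xyz'])
    return np.stack([p['cx']+p['fx']*c[...,0]/-c[...,2],p['cy']-p['fy']*c[...,1]/-c[...,2]],-1)
E
python3 - <<'E'
from h import *
for n,(x0,y0,w,h) in dict(top=(255,165,225,145),scene=(155,75,150,115)).items():
    im=cv2.imread(n+"0raw.png");c=im[y0:y0+h,x0:x0+w]
    s=800//w
    cv2.imwrite(f"pics/{n}c.png",cv2.resize(c,None,fx=s,fy=s,interpolation=cv2.INTER_CUBIC));print(n,s)
    b,g,r=[im[:,:,i].astype(int) for i in range(3)]
    m=((r>110)&(g<60)&(b<60)).astype(np.uint8)
    N,L,S,C=cv2.connectedComponentsWithStats(m)
    for i in range(1,N):
        if S[i][4]>3:print(S[i],C[i])
        if S[i][4]>300:print(cv2.boxPoints(cv2.minAreaRect(np.argwhere(L==i)[:,::-1].astype(np.float32))))
E
```

```text
top 3
[300 182  40  14 405] [319.08148148 188.12345679]
[[299.43253 184.70367]
 [338.09586 180.56119]
 [339.23837 191.22449]
 [300.57504 195.36697]]
[329 229   5   3  12] [331.16666667 229.91666667]
scene 5
```

View pics/topc.png

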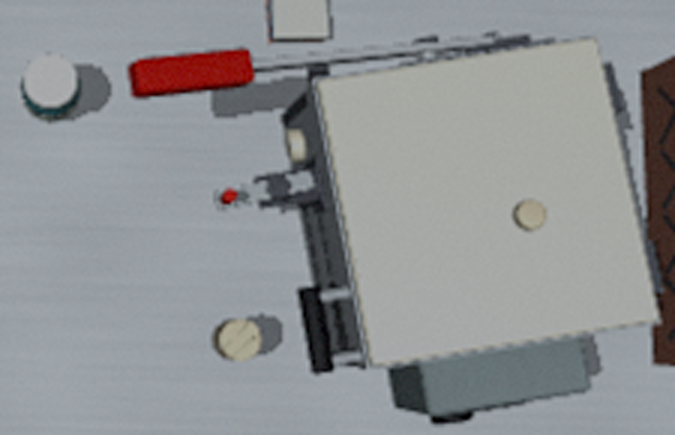

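View pics/scenec.png

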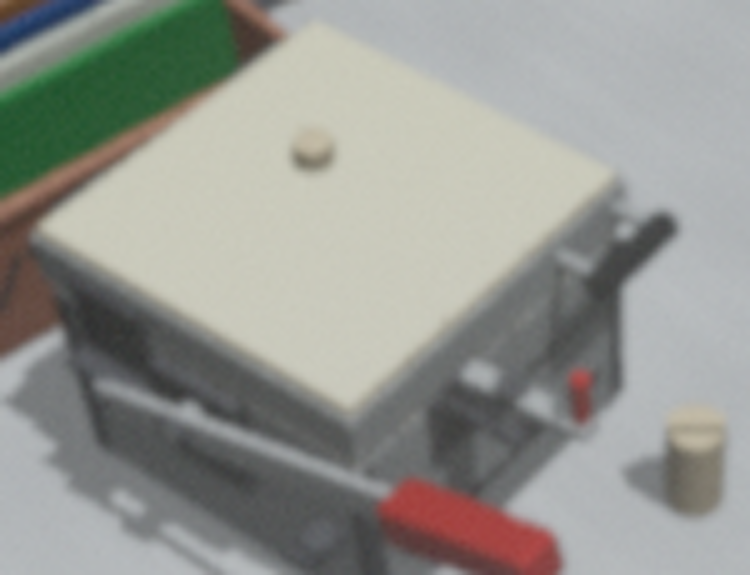

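Top crop: lid corners at (317,80), (595,40), (660,322) and (370,365), pin about (230,195), grip spanning (130–253, 50–97). Scene crop: lid corners at (35,235), (318,22), (622,180) and (352,412), pin top at (582,377). I'll fit the kiln pose to these.

```bash
cat >> h.py <<'E'
T=lambda a:np.array(a)/3.+[255,165]-0.33
S=lambda a:np.array(a)/5.+[155,75]-0.4
def k2w(k,P):
    P=np.atleast_2d(P).astype(float);return R.from_euler('z',k[2]).apply(P)+[k[0],k[1],0]
E
cat > fit.py <<'E'
from h import *
from scipy.optimize import least_squares
a=.125;z=.211
C=np.array([[-a,a,z],[a,a,z],[a,-a,z],[-a,-a,z]])
ut=T([[317,80],[595,40],[660,322],[370,365]]);us=S([[352,412],[35,235],[318,22],[622,180]])
def f(k):
    W=k2w(k,C);return np.r_[(proj('top',W)-ut).ravel(),(proj('scene',W)-us).ravel()]
r=least_squares(f,[.35,-.45,-1.4]);k=r.x
print(k,np.degrees(k[2]));print(f(k).reshape(-1,2).round(1))
def tri(pt,ps):
    (o1,d1),(o2,d2)=ray('top',*pt),ray('scene',*ps)
    s=np.linalg.lstsq(np.c_[d1,-d2],o2-o1,rcond=None)[0];p,q=o1+s[0]*d1,o2+s[1]*d2
    return (p+q)/2,np.linalg.norm(p-q)
w2k=lambda w:R.from_euler('z',-k[2]).apply(np.asarray(w)-[k[0],k[1],0])
p,e=tri(T([231,194]),S([582,376]));print('pin',p,e,w2k(p))
print('pin top z=.222',w2k(atz('top',*T([231,194]),.222)))
for q in([-.22,.04,.222],):print('pin0 world',k2w(k,q))
piv=np.array([-.003,.150,.140])
L=lambda th,r,n=0:piv+np.array([-r*np.cos(th),0,r*np.sin(th)])+n*np.array([np.sin(th),0,np.cos(th)])
for t in(15,-22):print('grip',t,k2w(k,L(np.radians(t),.237)),k2w(k,L(np.radians(t),.237,.015)), 'end',k2w(k,L(np.radians(t),.292)))
print('grip pred top px',(proj('top',k2w(k,L(np.radians(15),.237,.0)))))
print('jar cap',atz('top',*T([50,80]),.078),'post',atz('top',*T([238,338]),.076))
print('grip free end, rear top corners k', [proj('top',k2w(k,L(np.radians(15),r,.015)+[0,s,0]))[0].round(1) for r in(.182,.292) for s in(-.016,.016)])
np.save('k.npy',k)
E
python3 fit.py
```

```text
[ 0.48959807 -0.32805394 -1.39524908] -79.94188345520838
[[-0.4 -0.7]
 [ 0.1 -1.6]
 [-0.6 -1. ]
 [-0.2 -0.1]
 [ 0.1 -0.4]
 [ 0.8 -2.1]
 [ 0.5 -1.1]
 [ 0.5 -1.8]]
pin [ 0.48605991 -0.10807745  0.22127743] 2.4681233394414916e-05 [-0.21721363  0.03493445  0.22127743]
pin top z=.222 [-0.21730502  0.03487895  0.222     ]
pin0 world [[ 0.49056097 -0.10444921  0.222     ]]
grip 15 [[ 0.59678783 -0.07349689  0.20134011]] [[ 0.59746586 -0.07731951  0.215829  ]] end [[ 0.58750955 -0.02118745  0.21557516]]
grip -22 [[ 0.59839141 -0.08253762  0.05121824]] [[ 0.59741005 -0.07700488  0.065126  ]] end [[ 0.58948527 -0.03232625  0.03061487]]
grip pred top px [[317.79255346 188.24438929]]
jar cap [0.6095814  0.05115161 0.078     ] post [ 0.36465736 -0.13320925  0.076     ]
grip free end, rear top corners k [array([340.1, 190.9]), array([337.9, 179.2]), array([301. , 194.9]), array([299. , 182.9])]
```

Fit residuals are about 2 px or less. The pin triangulates to z 0.221 at kiln (-217,35), about 0.1 rad, and the predicted grip pixels match. Next I'll compute tool-axis shifts for the approach. The tool will be yawed so tool x is kiln -x and tool y is kiln +y.

```bash
cat > rel.py <<'E'
from h import *
k=np.load('k.npy')
def rel(kp,o=None):
    o=o or manip.get_obs();Rt=R.from_quat(o['ee_rot'])
    return Rt.inv().apply(k2w(k,kp)-o['position']).round(4)
def yaw():
    o=manip.get_obs();Rt=R.from_quat(o['ee_rot'])
    Rd=R.from_matrix(R.from_euler('z',k[2]).as_matrix()@np.diag([-1.,1,-1]))
    return np.degrees((Rt.inv()*Rd).as_rotvec()).round(2)
def w2k(w):return R.from_euler('z',-k[2]).apply(np.asarray(w)-[k[0],k[1],0])
E
python3 - <<'E'
from rel import *
o=manip.get_obs();Rt=R.from_quat(o['ee_rot'])
print(yaw())
for w in([.156,.605,.32],[.42,.35,.32]):print(Rt.inv().apply(np.array(w)-o['position']).round(3))
print(rel([[-.222,.072,.32]]))
E
```

```text
[-1.000e-02  8.000e-02 -2.454e+01]
[ 0.    -0.    -0.089]
[-0.181  0.319 -0.089]
[[-0.5881  0.5293 -0.0886]]
```

Request:
move_arm --pt "0 0 0 0 0 -0.05 0.0" --pt "0 0 0 -0.02 0.035 -0.089 0.0" --pt "0 0 -4 -0.045 0.08 -0.089 0.0" --pt "0 0 -8 -0.07 0.12 -0.089 0.0" --pt "0 0 -12 -0.09 0.165 -0.089 0.0" --pt "0 0 -16 -0.115 0.205 -0.089 0.0" --pt "0 0 -20 -0.14 0.245 -0.089 0.0" --pt "0 0 -24.5 -0.165 0.285 -0.089 0.0" --pt "0 0 -24.5 -0.181 0.319 -0.089 0.0" --pt "0 0 -24.5 -0.181 0.319 -0.089 0.0"

```text
clock: 1.1
position: [0.4242, 0.3451, 0.3201]
ee_rot: [0.646, 0.763, -0.0, 0.001]
ft_force: [0.4, 1.0, -0.5]
grip_width: -0.002
```

```bash
python3 -c "
from rel import *
o=manip.get_obs();print(o['position'],w2k(o['position']),yaw(),o['grip_width'])
print(rel([[-.222,.072,.32]]),rel([[-.222,.072,.2]]))"
```

```text
[0.42417193 0.34509026 0.32014247] [-0.6742252   0.05314201  0.32014247] [ 0.05  0.1  -0.55] -0.00174910482979381
[[-0.452   0.0232  0.001 ]] [[-0.4518  0.0231  0.121 ]]
```

Request:
move_arm --pt "0 0 0 -0.05 0.003 0 0.0" --pt "0 0 0 -0.1 0.006 0 0.0" --pt "0 0 0 -0.15 0.01 0 0.0" --pt "0 0 0 -0.2 0.012 0 0.0" --pt "0 0 0 -0.25 0.015 0 0.0" --pt "0 0 0 -0.3 0.018 0 0.0" --pt "0 0 0 -0.35 0.02 0 0.0" --pt "0 0 0 -0.4 0.023 0 0.0" --pt "0 0 -0.5 -0.44 0.023 0 0.0" --pt "0 0 -0.5 -0.452 0.023 0 0.0"

```text
clock: 2.1
position: [0.5209, -0.0954, 0.3202]
ee_rot: [0.641, 0.767, -0.001, 0.0]
ft_force: [-1.2, 0.2, -0.2]
grip_width: -0.002
```

Request:
move_arm --pt "0 0 0 0 0 0.03 0" --pt "0 0 0 0 0 0.06 0" --pt "0 0 0 0 0 0.09 0" --pt "0 0 0 0 0 0.11 0" --pt "0 0 0 0 0 0.12 0" --pt "0 0 0 0 0 0.12 0"

```text
clock: 2.7
position: [0.5206, -0.0901, 0.1992]
ee_rot: [0.639, 0.769, -0.001, -0.001]
ft_force: [-0.3, -0.4, 0.1]
grip_width: -0.001
```

Run:
```python
from rel import *
o=manip.get_obs();print(o['position'],w2k(o['position']),yaw(),o['ft_force'])
a=cams.camera('top')[165:310,255:480,::-1];b=cams.camera('scene')[75:190,155:305,::-1]
a=cv2.resize(a,None,fx=2.6,fy=2.6,interpolation=2)[:,:400];b=cv2.resize(b,None,fx=2.6,fy=2.6,interpolation=2)
h=min(len(a),len(b));cv2.imwrite('pics/p5.png',np.hstack([a[:h],b[:h]]))
piv=np.array([-.172,.04])
for q in(0.1,.4,.7,1,1.2,1.35):
    p=piv+.048*np.array([-np.cos(q),-np.sin(q)]);t=np.array([np.sin(q),-np.cos(q)])
    print(q,p.round(3),(p-.018*t).round(3),rel([[*(p-.018*t),.2]]))
```

```text
[ 0.5206161  -0.09006441  0.1992468 ] [-0.22891469  0.07210548  0.1992468 ] [-0.12 -0.03  0.51] [-0.27912091 -0.39010431  0.14195707]
0.1 [-0.22   0.035] [-0.222  0.053] [[-0.0065 -0.02    0.0011]]
0.4 [-0.216  0.021] [-0.223  0.038] [[-0.0047 -0.0352  0.0011]]
0.7 [-0.209  0.009] [-0.22   0.023] [[-0.0075 -0.0502  0.0011]]
1 [-0.198 -0.   ] [-0.213  0.009] [[-0.0146 -0.0638  0.0011]]
1.2 [-0.189 -0.005] [-0.206  0.002] [[-0.0214 -0.0714  0.0011]]
1.35 [-0.183 -0.007] [-0.2   -0.003] [[-0.0275 -0.0762  0.0011]]
```

View pics/p5.png

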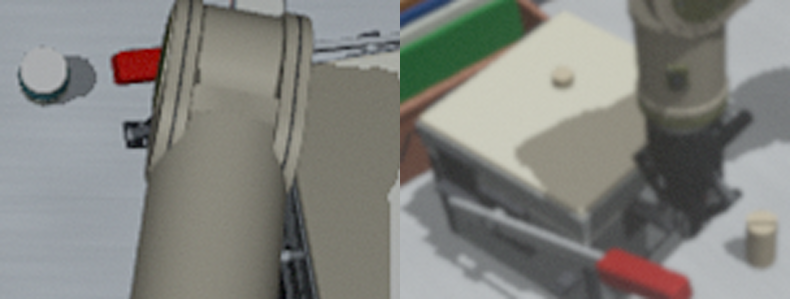

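The top view is hidden by the arm; the scene view shows the closed fingertips on the lever side of the pin with clear space. Now the push, along the arc.

Request:
move_arm --pt "0 0 -0.5 -0.003 -0.01 0 0" --pt "0 0 -0.5 -0.005 -0.018 0 0" --pt "0 0 -0.5 -0.005 -0.025 0 0" --pt "0 0 -0.5 -0.005 -0.031 0 0" --pt "0 0 -0.5 -0.005 -0.037 0 0" --pt "0 0 -0.5 -0.006 -0.043 0 0" --pt "0 0 -0.5 -0.007 -0.05 0 0" --pt "0 0 -0.5 -0.01 -0.057 0 0" --pt "0 0 -0.5 -0.014 -0.064 0 0" --pt "0 0 -0.5 -0.017 -0.068 0 0"

```text
clock: 3.8
position: [0.4565, -0.1205, 0.2002]
ee_rot: [0.636, 0.772, 0.0, -0.0]
ft_force: [0.9, 1.4, 0.2]
grip_width: 0.001
```

Run:
```python
from rel import *
o=manip.get_obs();print(w2k(o['position']),yaw(),R.from_euler('z',-k[2]).apply(o['ft_force']))
a=cams.camera('top')[165:310,255:480,::-1];b=cams.camera('scene')[75:190,155:305,::-1]
a=cv2.resize(a,None,fx=2.6,fy=2.6,interpolation=2)[:,:400];b=cv2.resize(b,None,fx=2.6,fy=2.6,interpolation=2)
h=min(len(a),len(b));cv2.imwrite('pics/p6.png',np.hstack([a[:h],b[:h]]))
```

```text
[-0.21012741  0.0036527   0.20016499] [-0.04 -0.04  0.93] [-1.2016615   1.10496873  0.17684862]
```

View pics/p6.png

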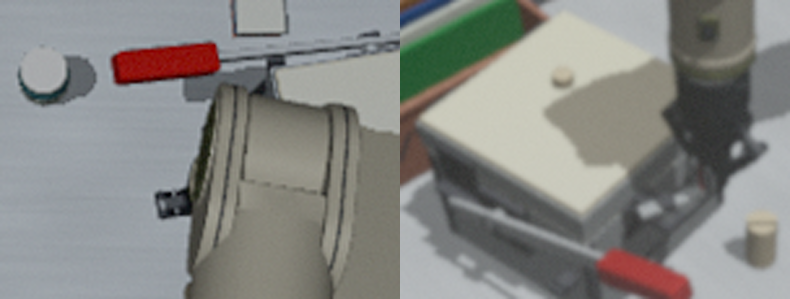

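Reaction is 1.6 N at about 45° between the kiln's axes, so the pin is being pushed and the catch is roughly at 1.1 rad. I'll push on a little.

Request:
move_arm --pt "0 0 0 -0.004 -0.004 0 0" --pt "0 0 0 -0.008 -0.007 0 0" --pt "0 0 0 -0.011 -0.009 0 0" --pt "0 0 0 -0.014 -0.01 0 0" --pt "0 0 0 -0.016 -0.01 0 0" --pt "0 0 0 -0.016 -0.01 0 0"

```text
clock: 4.5
position: [0.4505, -0.1381, 0.2002]
ee_rot: [0.636, 0.772, -0.0, -0.0]
ft_force: [0.7, 0.8, 0.4]
grip_width: -0.0
```

Run:
```python
from rel import *
o=manip.get_obs();print(w2k(o['position']),yaw(),R.from_euler('z',-k[2]).apply(o['ft_force']))
```

```text
[-0.19385671 -0.00532911  0.2001655 ] [-0.03  0.    0.93] [-0.62493678  0.78097511  0.35547531]
```

Request:
move_arm --pt "0 0 0 0.02 0.01 0 0" --pt "0 0 0 0.035 0.02 0 0" --pt "0 0 0 0.035 0.02 -0.04 0" --pt "0 0 0 0.035 0.02 -0.08 0" --pt "0 0 1 0.035 0.06 -0.08 0" --pt "0 0 1 0.035 0.1 -0.08 0" --pt "0 0 1 0.035 0.135 -0.08 0" --pt "0 0 1 0.035 0.155 -0.08 0" --pt "0 0 1 0.035 0.155 -0.08 0"

```text
clock: 5.4
position: [0.598, -0.0725, 0.2789]
ee_rot: [0.642, 0.767, -0.001, -0.0]
ft_force: [-0.6, 0.2, 0.1]
grip_width: 0.002
```

Run:
```python
from rel import *
o=manip.get_obs();print(w2k(o['position']),yaw(),R.from_euler('z',-k[2]).apply(o['ft_force']))
a=cams.camera('top')[165:310,255:480,::-1];b=cams.camera('scene')[75:190,155:305,::-1]
a=cv2.resize(a,None,fx=2.6,fy=2.6,interpolation=2)[:,:400];b=cv2.resize(b,None,fx=2.6,fy=2.6,interpolation=2)
h=min(len(a),len(b));cv2.imwrite('pics/p7.png',np.hstack([a[:h],b[:h]]))
print(rel([[-.228,.15,.235]]))
```

```text
[-0.23273844  0.15133483  0.27892736] [-0.09  0.07  0.08] [-0.3148811  -0.54347107  0.06341278]
[[-0.0034  0.0009  0.0448]]
```

View pics/p7.png

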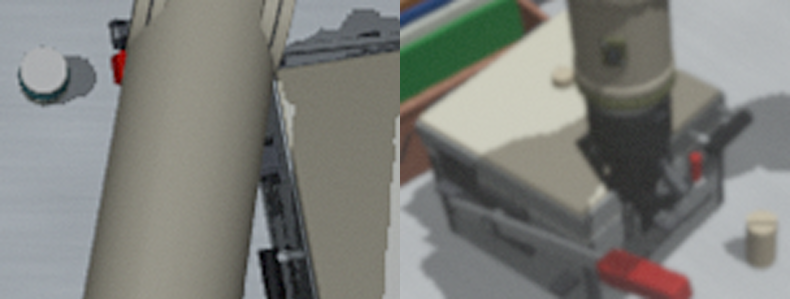

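Request:
move_arm --pt "0 0 0 -0.001 -0.001 0.02 0" --pt "0 0 0 -0.001 -0.001 0.035 0" --pt "0 0 0 -0.001 -0.001 0.045 0" --pt "0 0 0 -0.001 -0.001 0.05 0" --pt "0 0 0 -0.001 -0.001 0.053 0" --pt "0 0 0 -0.001 -0.001 0.053 0"

```text
clock: 6.1
position: [0.5953, -0.0749, 0.2274]
ee_rot: [0.643, 0.766, 0.0, 0.0]
ft_force: [0.4, 0.3, -0.3]
grip_width: 0.004
```

Run:
```python
from rel import *
o=manip.get_obs();print(w2k(o['position']),yaw(),R.from_euler('z',-k[2]).apply(o['ft_force']))
p=w2k(atz('scene',295/2.6+155,157/2.6+75,.222));print('pin',p,'q',np.arctan2(-(p[1]-.04),-(p[0]+.172)))
```

```text
[-0.23078876  0.14826745  0.22736331] [ 0.01 -0.   -0.04] [-0.24792853  0.46083557 -0.34581253]
pin [-0.17673235 -0.00507775  0.222     ] q 1.4661975311839788
```

The pin is at about 1.47 rad, so the catch lies along the front. Now I'll ease the grip down.

Request:
move_arm --pt "0 0 0 0 0.001 0.004 0" --pt "0 0 0 0 0.001 0.008 0" --pt "0 0 0 0.001 0.001 0.012 0" --pt "0 0 0 0.001 0.001 0.016 0" --pt "0 0 0 0.002 0.001 0.02 0" --pt "0 0 0 0.003 0.001 0.024 0" --pt "0 0 0 0.003 0.001 0.028 0" --pt "0 0 0 0.004 0.001 0.032 0" --pt "0 0 0 0.004 0.001 0.036 0" --pt "0 0 0 0.005 0.001 0.04 0"

```text
clock: 7.1
position: [0.5963, -0.0682, 0.1893]
ee_rot: [0.642, 0.767, 0.002, 0.0]
ft_force: [-5.3, 4.7, 17.6]
grip_width: 0.001
```

Request:
move_arm --pt "0 0 0 0.001 0 0.005 0" --pt "0 0 0 0.001 0 0.01 0" --pt "0 0 0 0.002 0 0.015 0" --pt "0 0 0 0.002 0 0.02 0" --pt "0 0 0 0.002 0 0.025 0" --pt "0 0 0 0.002 0 0.03 0" --pt "0 0 0 0.002 0 0.035 0" --pt "0 0 0 0.002 0 0.04 0" --pt "0 0 0 0.001 0 0.045 0" --pt "0 0 0 0.001 0 0.05 0"

```text
clock: 8.1
position: [0.5965, -0.0655, 0.1386]
ee_rot: [0.642, 0.767, 0.002, -0.0]
ft_force: [-1.9, 8.2, 12.2]
grip_width: 0.001
```

```bash
python3 -c "
from rel import *
o=manip.get_obs();print(w2k(o['position']),yaw(),R.from_euler('z',-k[2]).apply(o['ft_force']))"
```

```text
[-0.23981665  0.15105712  0.13860974] [ 0.18 -0.21  0.12] [-8.39639447 -0.46660155 12.17200902]
```

Request:
move_arm --pt "0 0 0 0.001 0 0.005 0" --pt "0 0 0 0.001 0 0.01 0" --pt "0 0 0 0.001 0 0.015 0" --pt "0 0 0 0.001 0 0.02 0" --pt "0 0 0 0 0 0.025 0" --pt "0 0 0 -0.001 0 0.03 0" --pt "0 0 0 -0.002 0 0.035 0" --pt "0 0 0 -0.003 0 0.04 0" --pt "0 0 0 -0.004 0 0.045 0" --pt "0 0 0 -0.005 0 0.05 0"

```text
clock: 9.1
position: [0.5974, -0.0714, 0.088]
ee_rot: [0.642, 0.767, 0.002, 0.0]
ft_force: [0.7, 7.3, 7.1]
grip_width: 0.0
```

```bash
python3 -c "
from rel import *
o=manip.get_obs();print(w2k(o['position']),yaw(),R.from_euler('z',-k[2]).apply(o['ft_force']))"
```

```text
[-0.23386721  0.15096363  0.0879907 ] [ 0.16 -0.12  0.07] [-7.10192035  1.92438273  7.10477098]
```

Request:
move_arm --pt "0 0 0 0 0 0.003 0" --pt "0 0 0 0 0 0.006 0" --pt "0 0 0 0 0 0.009 0" --pt "0 0 0 -0.001 0 0.012 0" --pt "0 0 0 -0.001 0 0.015 0" --pt "0 0 0 -0.001 0 0.015 0"

```text
clock: 9.7
position: [0.5977, -0.0747, 0.073]
ee_rot: [0.643, 0.766, 0.001, 0.001]
ft_force: [3.0, 0.2, 5.0]
grip_width: 0.0
```

```bash
python3 -c "
from rel import *
o=manip.get_obs();print(w2k(o['position']),yaw(),R.from_euler('z',-k[2]).apply(o['ft_force']))"
```

```text
[-0.23059615  0.15071143  0.07302933] [ 0.18  0.04 -0.02] [0.28523873 3.03197529 5.01435682]
```

Near the stop. I'll press on in small steps until the force climbs.

Request:
move_arm --pt "0 0 0 0 0 0.002 0" --pt "0 0 0 0 0 0.004 0" --pt "0 0 0 0 0 0.006 0" --pt "0 0 0 0 0 0.006 0"

```text
clock: 10.1
position: [0.5974, -0.075, 0.067]
ee_rot: [0.643, 0.766, 0.001, 0.001]
ft_force: [2.3, 0.1, 5.5]
grip_width: 0.002
```

```bash
python3 -c "
from rel import *
o=manip.get_obs();print(w2k(o['position']),yaw(),R.from_euler('z',-k[2]).apply(o['ft_force']))"
```

```text
[-0.23029729  0.15028997  0.06696854] [ 0.14  0.04 -0.05] [0.28952363 2.26134458 5.48752994]
```

Request:
move_arm --pt "0 0 0 0 0 0.002 0" --pt "0 0 0 0 0 0.004 0" --pt "0 0 0 0 0 0.005 0" --pt "0 0 0 0 0 0.005 0"

```text
clock: 10.5
position: [0.5977, -0.0754, 0.0638]
ee_rot: [0.643, 0.766, 0.001, 0.001]
ft_force: [-6.8, 0.2, 22.2]
grip_width: -0.004
```

Run:
```python
from rel import *
o=manip.get_obs();print(w2k(o['position']),yaw(),R.from_euler('z',-k[2]).apply(o['ft_force']))
b=cams.camera('scene')[55:205,125:325,::-1]
cv2.imwrite('pics/p8.png',cv2.resize(b,None,fx=4,fy=4,interpolation=2))
```

```text
[-0.22992021  0.15057463  0.06383985] [ 0.19  0.02 -0.08] [-1.36340282 -6.70568682 22.22305298]
```

View pics/p8.png

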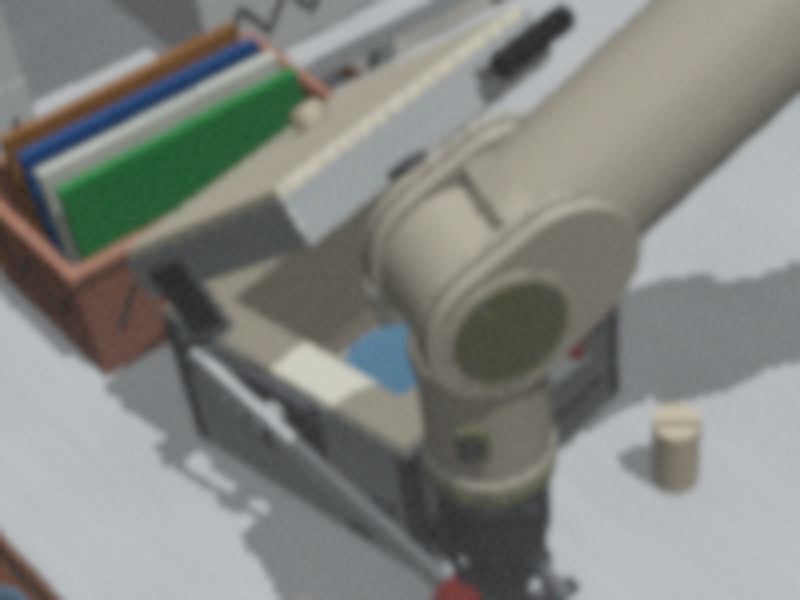

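The picture shows the lid well up, the lever steeply down and the lower part of the pin still aside at (577,352), its top half hidden by the arm. Force jumped from 5.5 to 22 N, so the lever is on its stop. I'll let it settle, then hand in.

Request:
move_arm --pt "0 0 0 0 0 0 0" --pt "0 0 0 0 0 0 0" --pt "0 0 0 0 0 0 0" --pt "0 0 0 0 0 0 0" --pt "0 0 0 0 0 0 0" --pt "0 0 0 0 0 0 0"

```text
clock: 11.15
position: [0.5977, -0.0753, 0.0638]
ee_rot: [0.643, 0.766, 0.001, 0.001]
ft_force: [-6.5, 0.2, 22.4]
grip_width: -0.0
```

Run:
```python
from rel import *
o=manip.get_obs();f=o['ft_force'];print(o['clock'],w2k(o['position']),f,abs(o['joint_velocities']).max())
if 10<f[2]<40 and abs(o['position'][2]-.064)<.003: print('handing in',manip.hand_in())
```

```text
11.15 [-0.22995914  0.15055744  0.06383249] [-6.54390042  0.2145177  22.43698055] 0.0018182962787662712
the job is handed in; nothing more can be done
handing in None
```

I pushed the catch's red pin aside, then eased the lever grip down onto its stop. I handed the job in at 11.15 s with the fingers still holding it down; no verdict was reported.

- **Catch:** a single-camera reading of the pin put it at about 1.47 rad, along the kiln's front. In the last picture the arm hid the top of the pin, but the visible part was still aside.
- **Lever and lid:** the press took about 17 N at first and fell to about 5 N. It then jumped to a steady 22 N at the stop, with the tip 64 mm above the bench. The last picture shows the lid well up and clear of the arm. I judged the lever and lid angles from this, as they can't be read directly.
- **Sideways force:** the fingers felt up to about 8 N of side friction on the grip partway down. It was about 6.5 N at the end, with the arm steady.
- **Bystanders:** nothing I saw suggested any were touched, but I took no final picture of the whole bench to confirm it.

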